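# Pack the splicing kit box

### The job

Pack the cleaning bottle (tall, with a narrow neck) into the open plywood kit box on the bench: slide the black case and the round tin that are already in the box aside to make room, without lifting or tipping them, then lower the bottle upright into the box and let go once it is down, do not drop it in. At the end the case, the tin and the bottle all stand flat on the floor of the box, and the other loose things on the bench have been left where they were.

Things in the scene. Friction and masses are not known exactly. Their poses are not given: they have to be found in the camera images.
- kit_box: Open plywood box fixed to the bench, outer 100 (its x) x 236 (y) x 66 mm high; walls and floor 6 mm, inside 88 x 224 x 60 mm deep. Origin: centre of the underside, at bench level. The case and the tin stand in it in a row along y (either on the +y side), each off its end wall; gap between them 44 to 68 mm, 88 mm once both are slid to the end walls.
- case: Closed black plastic hard case (fibre cleaver case), a plain block 80 mm (its x, across the box) x 64 mm (its y, along the box) x 54 mm high, about 0.35 kg, loose in the box. Origin: centre of the underside; z up; axes parallel to the box's to within 0.04 rad.
- tin: Round closed metal tin, diameter 72 mm, height 54 mm, about 0.25 kg, loose in the box, standing. Origin: centre of the underside; z up.
- bottle: Closed white plastic cleaning bottle on the bench left or right of the box, 160 mm tall, 0.2 to 0.4 kg: body diameter 76 mm up to 92 mm, foot bevelled 4 mm, shoulder sloping in up to 116 mm, then a straight round grey cap of diameter 36 mm up to the top, to be gripped from above, clear of the box. Origin: centre of the underside; z up along the bottle.
- jar: Bystander: white plastic jar with a wide flat grey lid, no neck, diameter 78 mm, height 74 mm, on the bench on the other side of the box from the bottle. Origin: centre of the underside.
- tape: Bystander: roll of black tape lying flat, outer diameter 90 mm, hole 60 mm, 20 mm high. Origin: centre of the underside.
- sleeve_box: Bystander: small closed cardboard carton, 60 (x) x 100 (y) x 25 mm high. Origin: centre of the underside.
- screwdriver: Bystander: screwdriver with red handle, 190 mm long, lying beyond the box along its own x axis, handle to -x. Origin: under its middle.
Not all that is in view belongs to the job. What is shaped like the case but green or yellow is not meant.

How it is judged (in metres and radians):
On the way:
1. the bottle is lowered into the box: it is within 30 mm of the box floor, inside the box, while the fingers still touch it (z of bottle in the frame of kit_box below 0.036 m and x of bottle in the frame of kit_box between -0.02 and 0.02 m and y of bottle in the frame of kit_box between -0.095 and 0.095 m and contact force between the fingers and bottle above 0.3 N), for 0.05 s.
At the end, for the whole second after the job is handed in: The case, the tin and the bottle all stand in the kit box, in any order: each origin within 15 mm of the box's long centre line, within 95 mm of its centre lengthways and no more than 6 mm above the inner floor, tilted less than 0.12 rad and at rest (x of case in the frame of kit_box between -0.015 and 0.015 m and y of case in the frame of kit_box between -0.095 and 0.095 m and z of each of case, tin, bottle in the frame of kit_box below 0.012 m and angle between each of case, tin, bottle's own z axis and vertical below 0.12 rad and linear speed of each of case, tin, bottle below 0.02 m/s and x of tin in the frame of kit_box between -0.015 and 0.015 m and y of tin in the frame of kit_box between -0.095 and 0.095 m and x of bottle in the frame of kit_box between -0.015 and 0.015 m and y of bottle in the frame of kit_box between -0.095 and 0.095 m); the robot touches nothing.
It fails at once if the case is lifted or tipped: its origin rises more than 15 mm above the box's inner floor, or it tilts over 0.5 rad (z of case in the frame of kit_box above 0.021 m or angle between case's own z axis and vertical above 0.5 rad).
It fails at once if the tin is lifted or tipped: its origin rises more than 15 mm above the box's inner floor, or it tilts over 0.5 rad (z of tin in the frame of kit_box above 0.021 m or angle between tin's own z axis and vertical above 0.5 rad).
It fails at once if the jar, the tape roll, the small carton or the screwdriver is moved more than 30 mm (distance of any of jar, tape, sleeve_box, screwdriver from where it was at the start of the episode above 0.03 m).
It also fails if it takes over 53 s, if anything falls off the work surface, if the arm or the gripper's body presses on something with over 40 N, if the wrist force passes 120 N, or if a joint passes its speed limit or range.

### The arm

A 6-joint arm with a two-finger parallel gripper is mounted at the origin on the work surface. World frame = base frame: x ahead of the robot, y to its left, z up, the work surface at z = 0. Lengths are in mm, angles in rad, forces in N, time in s.
With the tool pointing down it reaches from about 350 to 975 mm from the base axis. Payload 7.1 kg.
Tool frame: the origin (TCP) lies midway between the tips of the shut fingers; the grasp point (between the pads) lies 19 mm behind it (ctrl.grip_point_offset is the distance from the TCP to the grasp point, in mm); z points along the fingers, y is the line along which they close (so a half turn about z gives the same grasp; the last joint's range is limited). The gripper opens to 88 mm and grips with 3 to 60 N. Pads are 20 mm wide; open, the fingers measure 115 mm over their backs; the gripper's body (75 mm by 178 mm) begins 61 mm behind the grasp point.
Start: joints at [-1.168, 0.423, 1.63, -0, 1.089, -0.019], TCP at [255.892, -570.196, 222.675] pointing down, gripper open.
Joint ranges: [-3, 3], [-0.9, 2.11], [0.09, 2.58], [-1.31, 4.45], [0.11, 2.69], [-2.54, 2.54]. Speed limits (rad/s): [2.39, 2.39, 3.01, 3.14, 3.14, 3.14].

### API

Orientations are given as a rotation vector (axis times angle).
In Python, from workcell import get_obs, optics, close_job, spotter, ctrl gives the robot as it stands. The module is installed in compiled form; this text tells all that it offers.
- The arm moves only by the tool move_arm, never from a script. Its argument "rows" is a list of rows, each a list of 5 numbers: the shift along the tool's x, y, z in cm, then the turn about the tool's z in degrees, then the opening in per cent of the stroke, from 0 (shut) to 100 (fully open). A call has 1 to 10 rows; each row shifts and turns the commanded pose from where the row before left it, along the tool's axes as they then stand; what a row does not reach is not made up. A row lasts 1/8 s, in which the tool goes at most 62.5 mm and 10.7 degrees, less where a joint would pass 70% of its speed; a pose out of reach is approached as far as the arm can. A call with a gripper value outside its range is refused whole. The fingers move at their own pace and stop on an object; the grip force is fixed at half the most. Time passes only in rows, so rows that do not move let the fingers close. It gives the time, the measured TCP pose, the force, the opening and the grip force at its end, in the units of the state.
- get_obs(): the state, without advancing time (a new reading comes with each control period).
- optics.get_image(name): name is "side" or "top"; returns the picture (400x640x3 uint8, blue, green, red); there is no depth.
- optics.calibration(name): a dict with "camera_matrix" (3x3 intrinsics, pixels), "xyz" and "orientation" of the camera in the world. Camera axes: x right, y down, z forward; pixel columns grow to the right and rows downward; lengths in mm; the calibration is good to about 2 mm. A picture is of the moment at which its call begins. calibration takes no time and is no camera call.
- close_job(): hands the job in; it is judged then, once.
Trained networks look in the newest picture that a camera, given by its name, has taken for a name from the list of things; names that differ only in an ending like _2 or _b are one class to them, and where a whole thing is asked for, a point or a joint stands for the part that bears it (a point fixed in the world has none). Each returns a list of dicts, best first, with "conf" (0 to 1); they miss things now and then, are a little off and sometimes report something else, mostly with a low value. They report only what shows in the picture. A call takes as long as a camera call. They do not tell look-alikes from the thing itself.
- spotter.find_in(camera, label): "point" ([column, row] in pixels, amid what is visible of it).
- spotter.regions_of(camera, label): "region" (400x640 bool, what is visible of it) and "point" ([column, row] in pixels, amid what is visible of it).
The state is a dict: "t": time; "qpos": joint angles; "qvel": joint speeds; "joint_torque": joint torques, N m; "ee_pos": TCP position; "orientation": TCP orientation; "ft_force": force on the tool from outside, world axes, zero at the start; "moment": the same for the moment, N m; "width": finger opening in mm; "grasp_force": force on a finger pad.
Only numpy, scipy, OpenCV 4.12 (cv2) and the standard library are available. Lean on these libraries where they do the work, as an engineer would, in place of code of your own. Each camera call takes 0.05 s, during which the arm holds its last target. There are 200 camera calls.

## Working session

There is one attempt and no reset: what is moved stays moved. The work goes in short steps, Python scripts to look and compute and a tool call to move; the robot and the scene stay as the last step left them, time stands still between calls to the robot, and variables do not carry over. Pictures are saved under pics/ and viewed, at most 10 in all, crops included, and the job is handed in when it is done.

Besides the shell and the picture viewer there is one more tool, called as name(argument=value, ...) on one line, values as JSON. move_arm: Moves the arm, as the interface text tells. Its arguments: {"type":"object","properties":{"rows":{"type":"array","items":{"type":"array","items":{"type":"number"}}}},"required":["rows"]}

```bash
mkdir -p pics; cat > h.py <<'E'
import numpy as np, cv2
from scipy.spatial.transform import Rotation as R
from workcell import get_obs, optics, close_job, spotter, ctrl
def cam(n):
    c=optics.calibration(n); o=np.array(c["orientation"],float)
    Rm=R.from_rotvec(o).as_matrix() if o.size==3 else o
    return np.array(c["camera_matrix"]),np.array(c["xyz"],float),Rm
def ray(n,p,z):
    K,t,Rm=cam(n); d=Rm@np.linalg.solve(K,[p[0],p[1],1]); return t+d*(z-t[2])/d[2]
def proj(n,P):
    K,t,Rm=cam(n); q=K@(Rm.T@(np.array(P,float)-t)); return q[:2]/q[2]
E
python3 - <<'E'
from h import *
a=optics.get_image("top");b=optics.get_image("side")
cv2.imwrite("pics/t0.png",a);cv2.imwrite("pics/s0.png",b)
for n in("top","side"):
  print(n,cam(n)[1],cam(n)[2][:,2])
  for l,z in dict(kit_box=66,case=54,tin=54,bottle=160,jar=74,tape=20,sleeve_box=25,screwdriver=15).items():
    for d in spotter.find_in(n,l)[:3]: print(l,np.round(d["point"]),round(d["conf"],2),np.round(ray(n,d["point"],z)))
print(get_obs())
E
```

```text
top [408.99181307   2.78669518 993.81601646] [ 2.13325175e-01 -5.19503104e-04 -9.76981115e-01]
kit_box [323. 237.] 0.87 [522.  -9.  66.]
case [300. 219.] 0.86 [565.  49.  54.]
case [276. 163.] 0.82 [709. 111.  54.]
case [231. 214.] 0.62 [576. 216.  54.]
tin [348. 242.] 0.56 [511. -68.  54.]
bottle [182. 261.] 0.61 [456. 291. 160.]
jar [443. 272.] 0.73 [ 441. -287.   74.]
tape [183. 172.] 0.93 [693. 355.  20.]
tape [298. 221.] 0.73 [566.  54.  20.]
tape [322. 234.] 0.44 [534.  -8.  20.]
sleeve_box [450. 186.] 0.97 [ 660. -334.   25.]
screwdriver [325. 127.] 0.93 [822. -13.  15.]
side [ 560.46862159 -495.74573662  669.07951768] [ 0.07294828  0.6057105  -0.79233411]
kit_box [282. 208.] 0.86 [537. -41.  66.]
case [292. 135.] 0.98 [574. 192.  54.]
case [353. 157.] 0.85 [711.  97.  54.]
case [291. 182.] 0.57 [560.  38.  54.]
tin [273. 227.] 0.78 [515. -77.  54.]
bottle [246. 105.] 0.64 [477. 186. 160.]
jar [318. 106.] 0.75 [651. 270.  74.]
jar [233. 344.] 0.61 [ 443. -308.   74.]
jar [273. 225.] 0.57 [516. -87.  74.]
tape [316. 106.] 0.66 [654. 341.  20.]
sleeve_box [369. 363.] 0.71 [ 660. -351.   25.]
screwdriver [408. 199.] 0.73 [822. -13.  15.]
screwdriver [235. 346.] 0.17 [ 434. -292.   15.]
{'t': 0.9, 'qpos': array([-1.16799240e+00,  4.23093331e-01,  1.62990917e+00,  3.95352101e-05,
        1.08859295e+00, -1.90016458e-02]), 'qvel': array([ 0.00144237,  0.00063954,  0.00018213, -0.00044923,  0.00113325,
        0.0017285 ]), 'joint_torque': array([-1.34274072e-03, -5.44564211e+01, -2.74045122e+01,  6.46174815e-02,
        1.67729810e-02, -1.85817851e-05]), 'ee_pos': array([ 255.90534565, -570.18771177,  222.67561882]), 'orientation': array([-3.07197907e+00, -6.57639563e-01, -5.31733537e-05]), 'ft_force': array([0.0786047 , 0.59899254, 0.11650206]), 'moment': array([ 0.04379364, -0.06332579, -0.00897692]), 'grasp_force': 0.0, 'width': 88.06053549328976}
```

View pics/t0.png

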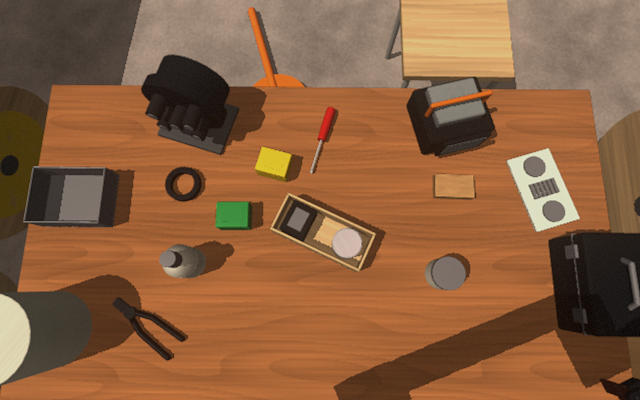

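View pics/s0.png

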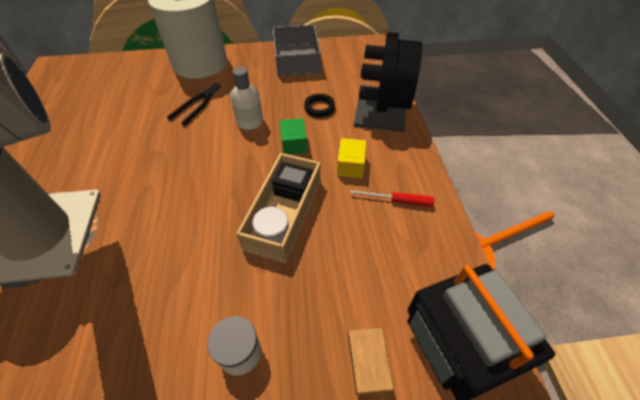

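The top view shows the box at about (323,235), turned roughly 25°, with the dark case at its left end (300,219) and the tin at its right end (348,242). The bottle is at (182,261), the jar at (443,272). The green and yellow blocks are decoys. Next I'll fit poses to the network masks.

```bash
cat >> h.py <<'E'
from scipy.optimize import minimize
def reg(n,l,near):
    ds=[d for d in spotter.regions_of(n,l) if np.hypot(*(np.array(d["point"])-near))<25]
    return ds[0]["region"] if ds else None
S=8
def hull(n,P):
    q=np.array([proj(n,p) for p in P]); return cv2.convexHull(np.float32((q+.5)*S))
def cyl(r,z,x=0,y=0): a=np.linspace(0,2*np.pi,32,endpoint=False); return np.c_[x+r*np.cos(a),y+r*np.sin(a),np.full(32,z)]
def place(P,x,y,a): c,s=np.cos(a),np.sin(a); return np.asarray(P)@np.array([[c,s,0],[-s,c,0],[0,0,1]])+[x,y,0]
def blk(a,b,z0,z1): return np.array([[i*a/2,j*b/2,z] for i in(-1,1) for j in(-1,1) for z in(z0,z1)])
def fit(masks,P,x0,usehull=False):
    big={}
    for n,m in masks.items():
        m=m.astype(np.uint8)
        ys,xs=np.nonzero(m); o=(xs.min()-12,ys.min()-12); w=(np.ptp(xs)+25,np.ptp(ys)+25)
        M=cv2.resize(m[o[1]:o[1]+w[1],o[0]:o[0]+w[0]],None,fx=S,fy=S,interpolation=cv2.INTER_LINEAR if 0 else cv2.INTER_NEAREST)
        if usehull:
            h=cv2.convexHull(np.argwhere(M)[:,::-1].astype(np.int32)); cv2.fillPoly(M,[h],1)
        big[n]=(M,o)
    def cost(v):
        c=0
        for n,(M,o) in big.items():
            I=np.zeros_like(M)
            h=hull(n,place(P,v[0],v[1],v[2] if len(v)>2 else 0))-np.float32(np.array(o)*S)
            cv2.fillPoly(I,[np.int32(np.round(h*16))],1,shift=4)
            c+=1-(I&M).sum()/(I|M).sum()
        return c
    x0=np.array(x0,float); sim=np.vstack([x0]+[x0+np.eye(len(x0))[i]*([8,8,.1][i]) for i in range(len(x0))])
    r=minimize(cost,x0,method="Nelder-Mead",options=dict(initial_simplex=sim,xatol=.02,fatol=1e-5))
    return r.x,r.fun
E
python3 - <<'E'
from h import *
a=optics.get_image("top");b=optics.get_image("side")
pt=dict(kit_box=[(323,237),(282,208)],case=[(300,219),(291,182)],tin=[(348,242),(273,227)],bottle=[(182,261),(246,105)],jar=[(443,272),(233,344)])
bot=np.vstack([cyl(34,0),cyl(38,4),cyl(38,92),cyl(18,116),cyl(18,160)])
mod=dict(kit_box=(blk(100,236,0,66),[540,-10,-.4]),case=(blk(80,64,6,60),[562,45,-.4]),tin=(np.vstack([cyl(36,6),cyl(36,60)]),[512,-72]),bottle=(bot,[460,290]),jar=(np.vstack([cyl(39,0),cyl(39,74)]),[441,-287]))
sv={}
for l,p in pt.items():
  ms={}
  for n,q in zip(("top","side"),p):
    m=reg(n,l,q)
    if m is not None: ms[n]=m; sv[l+n]=m
  for k in [ms]+[{n:ms[n]} for n in ms]:
    if k: print(l,list(k),{n:int(m.sum()) for n,m in k.items()},*fit(k,mod[l][0],mod[l][1],l=="kit_box"))
np.savez("m.npz",**sv)
def crop(im,n,x,y,w,h,s):
  C=cv2.resize(im,None,fx=s,fy=s,interpolation=cv2.INTER_CUBIC)
  for l in("case","tin","kit_box"):
    if l+n in sv:
      cs,_=cv2.findContours(cv2.resize(sv[l+n].astype(np.uint8),None,fx=s,fy=s,interpolation=cv2.INTER_NEAREST),0,2); cv2.drawContours(C,cs,-1,(0,255,255) if l!="kit_box" else (255,0,0),1)
  return C[y*s:(y+h)*s,x*s:(x+w)*s]
cv2.imwrite("pics/c1.png",np.vstack([crop(a,"top",265,185,120,90,4),crop(b,"side",235,150,120,60,4)][:1]+[crop(b,"side",220,150,120,58,4)]))
E
```

```text
kit_box ['top', 'side'] {'top': 2514, 'side': 3180} [ 5.36042792e+02 -5.17520385e+00 -4.34627078e-01] 0.06041782945659602
kit_box ['top'] {'top': 2514} [ 5.36513580e+02 -6.63582361e+00 -4.33353871e-01] 0.035248888231106945
kit_box ['side'] {'side': 3180} [ 5.36098332e+02 -3.93906679e+00 -4.35292034e-01] 0.018037398184908904
case ['top', 'side'] {'top': 941, 'side': 1186} [ 5.65268421e+02  5.40095184e+01 -4.60620422e-01] 0.2182327151632405
case ['top'] {'top': 941} [ 5.66127619e+02  5.34080400e+01 -4.60300011e-01] 0.04252152482156002
case ['side'] {'side': 1186} [ 5.62241251e+02  5.73462379e+01 -4.39712976e-01] 0.14670432933073752Traceback (most recent call last):
  File "<stdin>", line 13, in <module>
  File "h.py", line 40, in fit
    r=minimize(cost,x0,method="Nelder-Mead",options=dict(initial_simplex=sim,xatol=.02,fatol=1e-5))
    res = _minimize_neldermead(fun, x0, args, callback, bounds=bounds,
                               **options)
    fxcc = func(xcc)
    fx = function(np.copy(x), *(wrapper_args + args))
  File "h.py", line 35, in cost
    h=hull(n,place(P,v[0],v[1],v[2] if len(v)>2 else 0))-np.float32(np.array(o)*S)
      ~~~~^^^^^^^^^^^^^^^^^^^^^^^^^^^^^^^^^^^^^^^^^^^^^^
  File "h.py", line 18, in hull
    q=np.array([proj(n,p) for p in P]); return cv2.convexHull(np.float32((q+.5)*S))
                ~~~~^^^^^
  File "h.py", line 11, in proj
    K,t,Rm=cam(n); q=K@(Rm.T@(np.array(P,float)-t)); return q[:2]/q[2]
           ~~~^^^
  File "h.py", line 5, in cam
    c=optics.calibration(n); o=np.array(c["orientation"],float)
ValueError: time passes only in moves, steps and waits
```

```bash
python3 - <<'E'
s=open("h.py").read()
s=s.replace("def cam(n):","import functools\n@functools.cache\ndef cam(n):")
s=s.replace("q=np.array([proj(n,p) for p in P]);","K,t,Rm=cam(n); q=(K@(Rm.T@(np.asarray(P)-t).T)).T; q=q[:,:2]/q[:,2:];")
open("h.py","w").write(s)
E
cat > look.py <<'E'
from h import *
import sys
bot=np.vstack([cyl(34,0),cyl(38,4),cyl(38,92),cyl(18,116),cyl(18,160)])
mod=dict(kit_box=(blk(100,236,0,66),[536,-6,-.434]),case=(blk(80,64,6,60),[562,45,-.4]),tin=(np.vstack([cyl(36,6),cyl(36,60)]),[512,-72]),bottle=(bot,[460,290]),jar=(np.vstack([cyl(39,0),cyl(39,74)]),[441,-287]))
def crop(im,sv,n,x,y,w,h,s):
  C=cv2.resize(im,None,fx=s,fy=s,interpolation=cv2.INTER_CUBIC)
  for l in("case","tin","bottle"):
    if l+n in sv:
      cs,_=cv2.findContours(cv2.resize(sv[l+n].astype(np.uint8),None,fx=s,fy=s,interpolation=cv2.INTER_NEAREST),0,2); cv2.drawContours(C,cs,-1,(0,255,255),1)
  return C[y*s:(y+h)*s,x*s:(x+w)*s]
E
python3 - <<'E'
from look import *
a=optics.get_image("top");b=optics.get_image("side")
pt=dict(case=[(300,219),(291,182)],tin=[(348,242),(273,227)],bottle=[(182,261),(246,105)],jar=[(443,272),(233,344)])
sv={}
for l,p in pt.items():
  ms={}
  for n,q in zip(("top","side"),p):
    m=reg(n,l,q)
    if m is not None: ms[n]=m; sv[l+n]=m
  for k in [ms]+[{n:ms[n]} for n in ms]:
    if k: print(l,{n:int(m.sum()) for n,m in k.items()},*fit(k,mod[l][0],mod[l][1]))
cv2.imwrite("pics/c1.png",np.vstack([crop(a,sv,"top",265,185,120,90,4),crop(b,sv,"side",220,150,120,58,4)]))
E
```

```text
case {'top': 963, 'side': 1147} [ 5.65722948e+02  5.45172025e+01 -4.46186214e-01] 0.22727748650168977
case {'top': 963} [ 5.65805977e+02  5.43363681e+01 -4.43180178e-01] 0.04542942411849227
case {'side': 1147} [ 5.64224545e+02  5.72858228e+01 -3.62324116e-01] 0.1689921776546588
tin {'top': 748, 'side': 1012} [510.49270075 -64.68489773] 0.2543447586868377
tin {'top': 748} [510.49248045 -64.94874867] 0.03463468363725375
tin {'side': 1012} [509.37369215 -56.12634927] 0.2064896755162242
bottle {'top': 1205, 'side': 1401} [461.95919146 324.75264683] 0.14942822910981934
bottle {'top': 1205} [462.24064276 324.24096578] 0.04813357096885984
bottle {'side': 1401} [462.16381836 326.78259277] 0.09745950967325012
jar {'top': 1139, 'side': 2460} [ 440.36850999 -299.280962  ] 0.11556723617268427
jar {'top': 1139} [ 441.27854717 -300.95516419] 0.03661580767023076
jar {'side': 2460} [ 438.88386336 -297.59237878] 0.03247925606242352
```

View pics/c1.png

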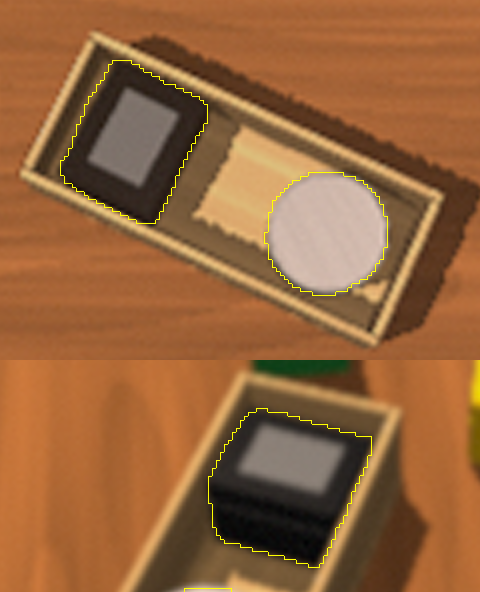

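Both outlines fit well. In the box frame the case is at y≈+67 and the tin at y≈−64, giving a gap of about 63 mm, which agrees with the sizes given. My plan is to lower the shut fingers into the gap with the closing line along the box's y, then open them to push both aside.

```bash
cat > go.py <<'E'
from h import *
BOX=np.array([536.4,-5.8]); A=-.434
def b2w(x,y): return BOX+[x*np.cos(A)-y*np.sin(A), x*np.sin(A)+y*np.cos(A)]
def w2b(p): d=np.array(p[:2])-BOX; return np.array([d[0]*np.cos(A)+d[1]*np.sin(A),-d[0]*np.sin(A)+d[1]*np.cos(A)])
def go(x,y,z,yaw_y=None):
    s=get_obs(); Rm=R.from_rotvec(s["orientation"]).as_matrix(); d=np.array([x,y,z])-s["ee_pos"]
    print("tool cm",np.round(Rm.T@d/10,2)," pos",np.round(s["ee_pos"],1),"w",round(s["width"],1),"box",np.round(w2b(s["ee_pos"]),1),"q6",round(s["qpos"][5],2))
    ty=np.degrees(np.arctan2(Rm[1,1],Rm[0,1])); print("tool y heading deg",ty, "x heading",np.degrees(np.arctan2(Rm[1,0],Rm[0,0])), "zdown",Rm[2,2])
    if yaw_y is not None: print("turn about tool z (deg)",-(((yaw_y-ty)+90)%180-90))
E
python3 - <<'E'
from go import *
p=b2w(1.4,4); print(p); go(*p,200,np.degrees(np.pi/2+A)); s=get_obs(); print(s["t"],s["ft_force"])
E
```

```text
[539.35222068  -2.75954065]
tool cm [ 49.09 -40.17   2.27]  pos [ 255.9 -570.2  222.7] w 88.0 box [ -17.2 -630. ] q6 -0.02
tool y heading deg -65.83338852010566 x heading 24.166611472015582 zdown -0.9999999996572422
turn about tool z (deg) 49.03297978857205
1.8 [ 0.17269033 -0.11630485 -0.27357486]
```

move_arm(rows=[[4.4,-3.6,0.2,0,50],[4.4,-3.6,0.2,0,0],[4.4,-3.6,0.2,0,0],[4.4,-3.6,0.2,0,0],[4.4,-3.6,0.2,0,0],[4.4,-3.6,0.2,0,0],[4.4,-3.6,0.2,0,0],[4.4,-3.6,0.2,0,0],[4.4,-3.6,0.2,0,0],[4.4,-3.6,0.2,0,0]])

```text
t: 3.05
ee_pos: [510.7, -59.8, 202.9]
orientation: [3.072, 0.658, 0.001]
ft_force: [1.0, -1.0, 0.2]
width: 0.2
grasp_force: 0.0
```

move_arm(rows=[[0,0,0,10,0],[0,0,0,10,0],[0,0,0,10,0],[0,0,0,10,0],[0,0,0,9,0],[0,0,0,0,0]])

```text
t: 3.8
ee_pos: [510.0, -61.6, 202.8]
orientation: [-3.069, 0.673, -0.0]
ft_force: [-0.6, 0.3, -0.6]
width: 0.6
grasp_force: 0.0
```

```bash
python3 - <<'E'
from go import *
p=b2w(1.4,4); go(*p,100,np.degrees(np.pi/2+A)); s=get_obs(); print(s["t"],s["ft_force"])
E
```

```text
tool cm [ 0.2  -6.57 10.28]  pos [510.  -61.6 202.8] w 0.6 box [ -0.5 -61.7] q6 1.86
tool y heading deg -114.74906443504472 x heading -24.74906526393442 zdown -0.9999999784041791
turn about tool z (deg) 0.11730387363297723
3.8 [-0.6039408   0.25345615 -0.58159169]
```

move_arm(rows=[[0.1,-3.3,0,0,0],[0.1,-3.3,0,0,0],[0,0,4.0,0,0],[0,0,4.0,0,0],[0,0,2.8,0,0],[0,0,0,0,0]])

```text
t: 4.55
ee_pos: [537.9, -2.5, 92.9]
orientation: [3.068, -0.671, -0.007]
ft_force: [0.6, 0.5, 1.1]
width: 0.7
grasp_force: 0.0
```

```bash
python3 - <<'E'
from go import *
a=optics.get_image("top");b=optics.get_image("side");cv2.imwrite("pics/c2.png",np.vstack([cv2.resize(a[160:290,240:400],None,fx=4,fy=4)[:290],cv2.resize(b[140:270,210:370],None,fx=4,fy=4)[:300]]))
p=b2w(1.4,4); go(*p,18,np.degrees(np.pi/2+A)); s=get_obs(); print(s["t"],s["ft_force"])
E
```

```text
tool cm [-0.05  0.04  7.73]  pos [539.9  -2.6  95.3] w 0.4 box [1.9 4.4] q6 1.98
tool y heading deg -114.73891595187854 x heading -24.73891968380853 zdown -0.9999999070044662
turn about tool z (deg) 0.12745235679915368
4.65 [-1.13593813 -0.10285785  0.22508865]
```

View pics/c2.png

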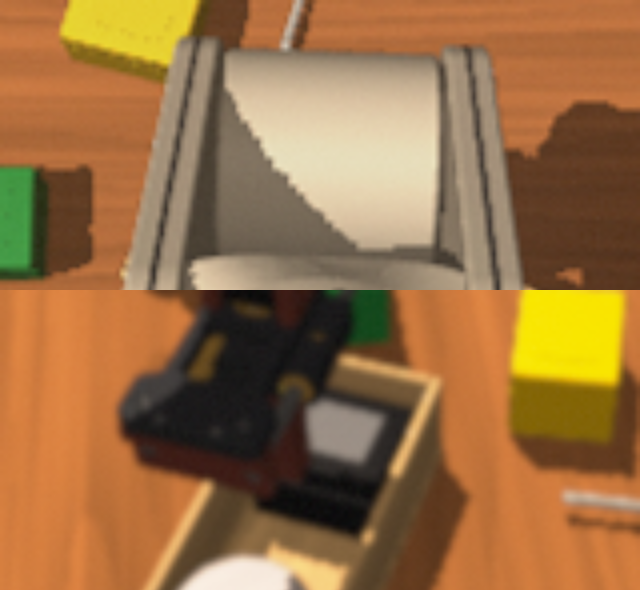

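The side view shows the gripper body over the gap, covering the fingers, and the TCP reading agrees with the plan. I'll lower it, then open in stages.

move_arm(rows=[[0,0,2.0,0,0],[0,0,2.0,0,0],[0,0,2.0,0,0],[0,0,1.6,0,0],[0,0,0,0,0],[0,0,0,0,0]])

```text
t: 5.4
ee_pos: [540.2, -2.6, 19.5]
orientation: [-3.068, 0.675, -0.002]
ft_force: [-0.6, -0.3, -0.1]
width: 0.0
grasp_force: 0.0
```

move_arm(rows=[[0,0,0,0,30],[0,0,0,0,36],[0,0,0,0,42],[0,0,0,0,46],[0,0,0,0,50],[0,0,0,0,54],[0,0,0,0,58],[0,0,0,0,58],[0,0,0,0,58]])

```text
t: 6.52
ee_pos: [539.6, -2.5, 18.7]
orientation: [-3.068, 0.675, -0.0]
ft_force: [0.2, -2.1, 2.7]
width: 50.8
grasp_force: 2.8
```

move_arm(rows=[[0,0,0,0,60],[0,0,0,0,62],[0,0,0,0,64],[0,0,0,0,66],[0,0,0,0,67],[0,0,0,0,67],[0,0,0,0,67]])

```text
t: 7.4
ee_pos: [539.5, -2.6, 18.7]
orientation: [3.068, -0.675, -0.0]
ft_force: [-0.8, -2.8, 2.6]
width: 58.6
grasp_force: 3.3
```

move_arm(rows=[[0,0,0,0,55],[0,0,0,0,50],[0,0,-4.5,0,50],[0,0,-4.5,0,50],[0,0,-4.5,0,100],[0,0,-4.5,0,100],[0,0,0,-10,100],[0,0,0,-10,100],[0,0,0,-10,100],[0,0,0,-10,100]])

```text
t: 8.65
ee_pos: [539.3, -2.4, 198.5]
orientation: [-3.113, -0.424, 0.0]
ft_force: [-0.3, 0.7, 0.2]
width: 87.8
grasp_force: 0.0
```

move_arm(rows=[[0,0,0,-10,100],[0,0,0,-10,100],[0,0,0,-10,100],[0,0,0,-10,100],[0,0,0,0,100]])

```text
t: 9.28
ee_pos: [539.3, -2.4, 198.5]
orientation: [-2.785, -1.453, 0.0]
ft_force: [0.5, -0.2, -0.4]
width: 87.3
grasp_force: 0.0
```

```bash
python3 - <<'E'
from go import *
go(462,325,200); s=get_obs(); print(s["t"],s["ft_force"])
b=optics.get_image("side"); cv2.imwrite("pics/c3.png",cv2.resize(b[140:270,210:370],None,fx=4,fy=4))
E
```

```text
tool cm [ 22.43 -25.08  -0.15]  pos [539.3  -2.4 198.5] w 87.3 box [1.2 4.3] q6 0.58
tool y heading deg -34.91505816574311 x heading 55.08494429057492 zdown -0.9999999364618395
9.275 [ 0.48714819 -0.24852325 -0.41966427]
```

View pics/c3.png

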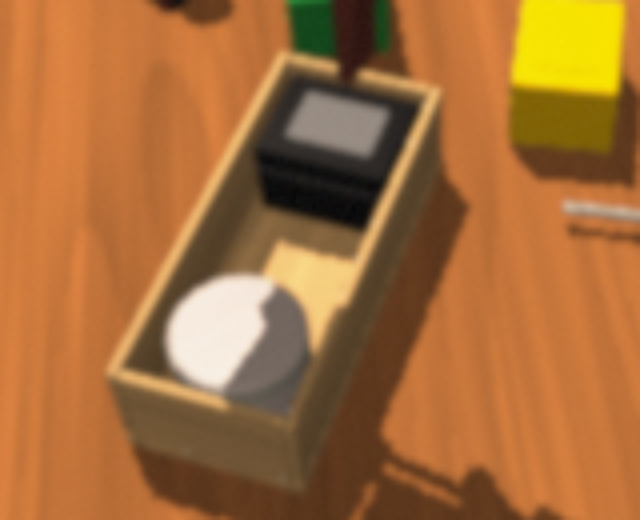

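The case and the tin now stand flat, close to the end walls, with the gap wide open. Next is the bottle.

move_arm(rows=[[3.2,-3.6,0,0,100],[3.2,-3.6,0,0,100],[3.2,-3.6,0,0,100],[3.2,-3.6,0,0,100],[3.2,-3.6,0,0,100],[3.2,-3.6,0,0,100],[3.2,-3.5,0,0,100],[0,0,0,0,100]])

```text
t: 10.32
ee_pos: [460.7, 327.4, 198.6]
orientation: [-2.784, -1.455, -0.001]
ft_force: [0.4, -0.9, -0.8]
width: 88.0
grasp_force: 0.0
```

```bash
python3 - <<'E'
from look import *
from go import go
a=optics.get_image("top");b=optics.get_image("side")
m=reg("side","bottle",(246,105)); 
if m is not None: print(m.sum(),fit({"side":m},mod["bottle"][0],[462,325]))
print([proj("side",(462,325,z)) for z in (0,160)],[proj("top",(462,325,z)) for z in (0,160)])
sv={"bottleside":m} if m is not None else {}
C=np.hstack([crop(b,sv,"side",200,40,110,120,3),crop(a,{},"top",140,200,110,120,3)])
cv2.imwrite("pics/c4.png",C)
go(462,325,124); print(get_obs()["t"])
E
```

```text
1369 (array([461.52197266, 327.47241211]), np.float64(0.11683320522674867))
[array([249.640085  , 121.19891011]), array([239.48495108,  70.20620167])] [array([190.17357629, 262.2279783 ]), array([166.00491658, 257.91915464])]
tool cm [0.13 0.   7.45]  pos [461.3 324.  198.5] w 87.6 box [-206.9  267.7] q6 1.2
tool y heading deg -34.921873315371926 x heading 55.07812758047413 zdown -0.9999997163832676
10.475
```

View pics/c4.png

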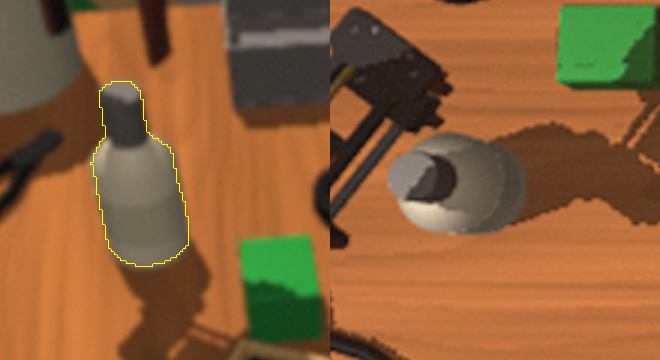

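The cap top is at (166,257) in the top view and (240,70.5) in the side view. Both match the projection of (462,325,160), and the fingers straddle it. I'll lower and grip.

move_arm(rows=[[0.1,0,2.5,0,100],[0,0,2.5,0,100],[0,0,2.4,0,100],[0,0,0,0,100],[0,0,0,0,60],[0,0,0,0,20],[0,0,0,0,20],[0,0,0,0,20],[0,0,0,0,20],[0,0,0,0,20]])

```text
t: 11.72
ee_pos: [462.0, 325.5, 124.7]
orientation: [2.784, 1.455, 0.0]
ft_force: [1.0, -0.1, 0.9]
width: 35.5
grasp_force: 30.0
```

move_arm(rows=[[0,0,-1.5,0,20],[0,0,-3.2,0,20],[0,0,-3.2,0,20],[0,0,-3.1,0,20],[0,0,0,0,20],[0,0,0,0,20]])

```text
t: 12.48
ee_pos: [461.3, 325.0, 233.8]
orientation: [2.784, 1.455, -0.002]
ft_force: [-0.1, -0.6, -3.0]
width: 35.2
grasp_force: 30.0
```

```bash
python3 - <<'E'
from look import *
from go import *
s=get_obs(); p=s["ee_pos"]; zb=p[2]-124.7
optics.get_image("side"); optics.get_image("top")
B=mod["bottle"][0]+[0,0,zb]
for n in("side","top"):
  m=reg(n,"bottle",proj(n,[p[0],p[1],zb+70]))
  if m is not None: print(n,m.sum(),fit({n:m},B,p[:2]))
go(*b2w(0,4),p[2]); print(s["t"],s["ft_force"],s["width"],p)
E
```

```text
side 1841 (array([459.38552007, 324.01165855]), np.float64(0.11405878290230986))
top 1323 (array([459.1788238 , 319.19875121]), np.float64(0.2280825236062487))
tool cm [-2.247e+01  2.499e+01 -2.000e-02]  pos [461.3 325.  233.3] w 35.6 box [-207.2  268.6] q6 1.2
tool y heading deg -34.83196756782719 x heading 55.16815453733302 zdown -0.9999967720970089
12.475 [-0.09042907 -0.58128309 -2.99516796] 35.21657030518305 [461.25219533 325.03044719 233.75078816]
```

move_arm(rows=[[-2,2.2,0,0,20],[-3.1,3.4,0,0,20],[-3.1,3.4,0,0,20],[-3.1,3.4,0,0,20],[-3.1,3.4,0,0,20],[-3.1,3.4,0,0,20],[-3.0,3.4,0,0,20],[-2.0,2.4,0,0,20],[0,0,0,0,20],[0,0,0,0,20]])

```text
t: 13.92
ee_pos: [538.2, -1.7, 234.0]
orientation: [-2.784, -1.454, 0.002]
ft_force: [0.0, 0.6, -3.8]
width: 35.6
grasp_force: 30.0
```

```bash
python3 - <<'E'
from look import *
from go import *
s=get_obs(); p=s["ee_pos"]; zb=p[2]-124.7
b=optics.get_image("side"); a=optics.get_image("top")
B=mod["bottle"][0]+[0,0,zb]
sv={}
for n in("side","top"):
  m=reg(n,"bottle",proj(n,[p[0],p[1],zb+50]))
  if m is not None: print(n,m.sum(),fit({n:m},B,p[:2])); sv["bottle"+n]=m
for l,q in dict(case=(298,215),tin=(350,244)).items():
  m=reg("top",l,q)
  if m is not None: f=fit({"top":m},*mod[l]); print(l,m.sum(),f,w2b(f[0])); sv[l+"top"]=m
C=np.hstack([crop(b,sv,"side",215,80,120,190,3),crop(a,sv,"top",255,160,120,190,3)])
for k,(n,o) in enumerate((("side",(215,80)),("top",(255,160)))):
  for P in B:
    u=(proj(n,P+[p[0],p[1],0])-o)*3+1; cv2.circle(C,(int(u[0])+360*k,int(u[1])),1,(0,0,255),-1)
cv2.imwrite("pics/c5.png",C)
go(*b2w(0,4),p[2]); print(s["t"],s["ft_force"])
E
```

```text
side 2402 (array([536.59983688,  -1.09712162]), np.float64(0.13084249998581743))
top 225 (array([537.23365467,  -2.99662968]), np.float64(0.8053845208677488))
case 160 (array([580.41841944,  49.27741153,  -0.58787412]), np.float64(0.8262054864542512)) [16.7772813  68.48113129]
tin 236 (array([509.3637085 , -70.74807739]), np.float64(0.6604751814616112)) [  2.78109829 -70.29565639]
tool cm [-0.1   0.01  0.06]  pos [538.5  -1.3 234.7] w 35.4 box [0. 5.] q6 0.58
tool y heading deg -34.76589971783316 x heading 55.234100222419286 zdown -0.9999999972273956
13.925 [ 0.02523598  0.55279761 -3.848224  ]
```

View pics/c5.png

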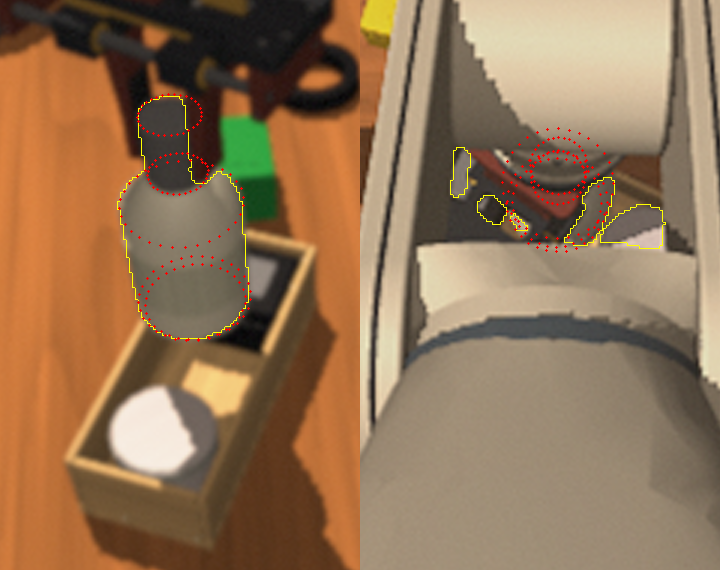

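The projected outline agrees with the held bottle, and it is centred over the gap. I'll lower it in steps.

move_arm(rows=[[-0.1,0,1.5,0,20],[0,0,1.5,0,20],[0,0,1.5,0,20],[0,0,1.0,0,20],[0,0,1.0,0,20],[0,0,0.5,0,20],[0,0,0,0,20]])

```text
t: 15.1
ee_pos: [537.7, -2.8, 164.1]
orientation: [-2.784, -1.454, 0.001]
ft_force: [0.5, 0.8, -2.8]
width: 35.3
grasp_force: 30.0
```

move_arm(rows=[[0,0,0.5,0,20],[0,0,0.5,0,20],[0,0,0.5,0,20],[0,0,0.4,0,20],[0,0,0,0,20],[0,0,0,0,20]])

```text
t: 15.85
ee_pos: [537.8, -2.9, 145.5]
orientation: [-2.784, -1.455, 0.001]
ft_force: [1.0, 0.7, -3.7]
width: 35.6
grasp_force: 30.0
```

move_arm(rows=[[0,0,0.4,0,20],[0,0,0.4,0,20],[0,0,0.3,0,20],[0,0,0.2,0,20],[0,0,0,0,20]])

```text
t: 16.48
ee_pos: [538.0, -2.8, 132.4]
orientation: [-2.784, -1.455, 0.001]
ft_force: [0.6, 1.1, -3.1]
width: 35.6
grasp_force: 30.0
```

move_arm(rows=[[0,0,0.1,0,20],[0,0,0.1,0,20],[0,0,0,0,20]])

```text
t: 16.85
ee_pos: [538.1, -2.8, 130.7]
orientation: [2.784, 1.455, 0.0]
ft_force: [0.8, 0.5, -3.5]
width: 35.4
grasp_force: 30.0
```

move_arm(rows=[[0,0,0.1,0,20],[0,0,0.1,0,20],[0,0,0,0,20]])

```text
t: 17.23
ee_pos: [538.8, -2.6, 130.5]
orientation: [2.784, 1.454, 0.002]
ft_force: [-3.7, 1.8, 14.9]
width: 35.8
grasp_force: 30.0
```

The bottle touches down at the expected height. I'll ease off, open and retreat.

move_arm(rows=[[0,0,-0.1,0,20],[0,0,0,0,45],[0,0,0,0,60],[0,0,0,0,80],[0,0,0,0,100],[0,0,0,0,100],[0,0,-1.5,0,100],[0,0,-3,0,100],[0,0,-4,0,100],[0,0,-4,0,100]])

```text
t: 18.48
ee_pos: [538.0, -2.8, 256.9]
orientation: [2.784, 1.455, 0.001]
ft_force: [0.5, 0.5, 0.2]
width: 87.8
grasp_force: 0.0
```

move_arm(rows=[[2.6,-2.8,-1,0,100],[2.6,-2.8,0,0,100],[2.6,-2.8,0,0,100],[2.6,-2.8,0,0,100],[2.6,-2.8,0,0,100],[2.6,-2.8,0,0,100],[2.6,-2.8,0,0,100],[2.6,-2.8,0,0,100],[0,0,0,0,100],[0,0,0,0,100]])

```text
t: 19.73
ee_pos: [473.0, 295.4, 265.2]
orientation: [2.784, 1.455, 0.0]
ft_force: [0.7, 0.1, -0.7]
width: 88.0
grasp_force: 0.0
```

```bash
python3 - <<'E'
from look import *
from go import *
b=optics.get_image("side"); a=optics.get_image("top")
sv={}; ms={}
for n in("side","top"):
  m=reg(n,"bottle",proj(n,[538,-3,80]))
  if m is not None: f=fit({n:m},mod["bottle"][0]+[0,0,6],[538,-3]); print(n,f,w2b(f[0])); sv["bottle"+n]=m
for l,z in dict(jar=74,tape=20,sleeve_box=25,screwdriver=15).items():
  for d in spotter.find_in("top",l)[:1]: print(l,np.round(d["point"]))
cv2.imwrite("pics/c6.png",np.hstack([crop(b,sv,"side",215,120,120,150,3),crop(a,sv,"top",255,160,140,150,3)]))
s=get_obs();print(s["t"],s["ft_force"],s["ee_pos"])
E
```

```text
side (array([536.44039757,  -0.95655071]), np.float64(0.19315199510310266)) [-2.00003416  4.41140526]
top (array([537.52636874,  -3.07552981]), np.float64(0.033647642679900724)) [-0.12370454  2.94552907]
jar [442. 272.]
tape [181. 174.]
sleeve_box [451. 187.]
screwdriver [325. 127.]
20.125 [ 0.54909367  0.04036434 -0.24751762] [473.22362115 295.39807588 264.72434516]
```

View pics/c6.png

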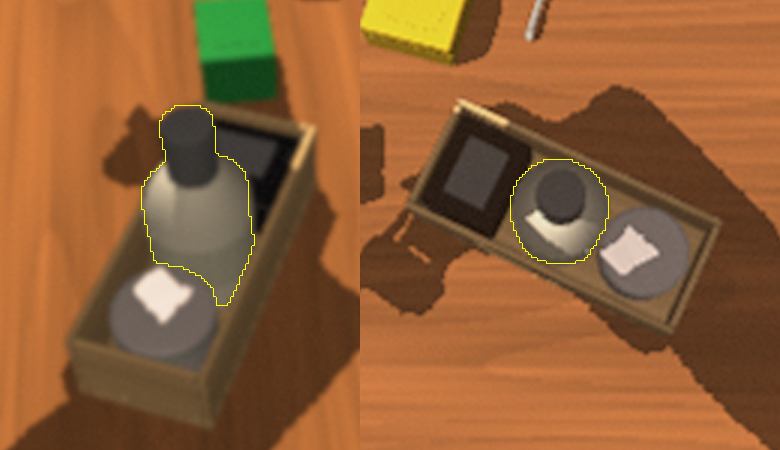

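All three stand flat in the box with the bottle upright between the case and the tin, and the bystanders are where they were. I'll hand it in.

```bash
python3 -c "
from workcell import close_job
print(close_job())"
```

```text
the job is handed in; nothing more can be done
None
```

The bottle stands upright in the kit box between the case and the tin, the bystanders show no visible movement, and the job was handed in at about 20 s of the 53 s allowed; no verdict came back.

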